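# Stow the blue mixer knob and screw its jar shut

## Robot

A 7-joint arm with a two-finger parallel gripper is mounted at the origin on the work surface. World frame = base frame: x ahead of the robot, y to its left, z up, the work surface at z = 0. Lengths are in m, angles in rad, forces in N, time in s.
With the tool pointing down it reaches from about 0.4 to 0.875 m from the base axis. Payload 4.4 kg.
Tool frame: the origin (TCP) lies at the very end of the fingers, on their centre line; the grasp point (between the pads) lies 19 mm behind it; z points along the fingers, y is the line along which they close (so a half turn about z gives the same grasp; the last joint's range is limited). The gripper opens to 85 mm and grips with 20 to 120 N. Pads are 22 mm wide; open, the fingers measure 114 mm over their backs; the gripper's body (76 mm by 85 mm) begins 54 mm behind the grasp point. The pads swing forward as they close: fully open they stand 13 mm farther back than shut.
Start: joints at [-1.242, 0.628, 0.038, 1.517, -0.027, 0.996, -0.02], TCP at [0.25, 0.6, 0.231] pointing down, gripper open.
Joint ranges: [-3.06, 3.06], [-0.37, 2.12], [-1.25, 1.32], [0.18, 2.47], [-1.1, 4.24], [0.23, 1.98], [-2.94, 2.94]. Speed limits (rad/s): [2.57, 2.57, 3.14, 3.14, 3.14, 3.14, 3.14].

## Interface

Orientations are given as a rotation vector (axis times angle).
In Python, from plant import arm gives the robot as it stands.
- The arm moves only by the tool drive_tool, never from a script. Its argument "targets" is a list of rows, each an object of numbers: "x", "y", "z": the shift along the tool's x, y, z in units of 25 mm (1.0 is 25 mm); "ax", "ay", "az": the turn, a rotation vector about the tool's x, y, z in degrees; "gripper": the opening, from -1 (shut) to 1 (fully open). In form: [{"x": .., "y": .., "z": .., "ax": .., "ay": .., "az": .., "gripper": ..}, ...]. A call has exactly 8 rows; each row shifts and turns the commanded pose from where the row before left it, along the tool's axes as they then stand; what a row does not reach is not made up. A row lasts 1/10 s, in which the tool goes at most 50 mm and 8.59 degrees, less where a joint would pass 70% of its speed; a pose out of reach is approached as far as the arm can. A call is refused whole if a number of a shift passes 1 or a number of a turn 8.59, either way. A call with a gripper value outside its range is refused whole. The fingers move at their own pace and stop on an object; the grip force is fixed at half the most. Time passes only in rows, so rows that do not move let the fingers close, or fill a call up. It gives the time, the measured TCP pose, the force, the opening and the grip force at its end, in the units of the state.
- arm.read_state(): the state, without advancing time (a new reading comes with each control period).
- arm.grab_frame(name): name is "scene" or "top"; returns the picture (384x512x3 uint8, blue, green, red); there is no depth.
- arm.calibration(name): a dict with "intrinsics" (3x3 intrinsics, pixels), "k1" (the pictures are not rectified: a ray, as slopes to the right and down, at radius r is drawn at 1 + k1 r^2 times it, then the intrinsics apply), "R" (3x3) and "t" (3): a world point X has camera coordinates R X + t. Camera axes: x right, y down, z forward; pixel columns grow to the right and rows downward; lengths in m; the calibration is good to about 2 mm. A picture is of the moment at which its call begins. calibration takes no time and is no camera call.
- arm.hand_in(): hands the job in; it is judged then, once.
The state is a dict: "time": time; "joint_pos": joint angles; "joint_vel": joint speeds; "tau": joint torques, N m; "eef_pos": TCP position; "ee_rot": TCP orientation; "wrist_force": force on the tool from outside, world axes, zero at the start; "wrist_torque": the same for the moment, N m; "finger_gap": opening from 0.0 (shut) to 1.0 (fully open); "gripper_force": force on a finger pad.
Only numpy, scipy, OpenCV 4.12 (cv2) and the standard library are available. Lean on these libraries where they do the work, as an engineer would, in place of code of your own. Each camera call takes 0.05 s, during which the arm holds its last target. There are 200 camera calls.

## Task

Put the loose blue knob into the jar with the blue cap, then swing that jar's captive cap over the mouth and screw it fully tight (clockwise). I am still fitting the red ones, so leave the red knob where it is and the red jar open, and do not disturb anything else on the bench.

Things in the scene. Friction and masses are not known exactly. Their poses are not given: they have to be found in the camera images.
- blue_knob: loose blue plastic mixer knob, a stubby upright cylinder 21 mm across and 18 mm tall with a white pointer line on top, 15 g. Origin at the centre of its underside
- blue_jar: fixed clear parts jar, 68 mm across, with a blue band, on a bolted steel foot plate 6 mm thick (x -53 to +97, y +-45 mm). Origin: jar axis at bench level, z up. Mouth 52 mm wide, rim 72 mm above the bench, neck 60 mm across outside, inner floor at 10 mm. Its cap hangs on an arm that swings level about an upright post 64 mm from the jar axis along the jar's +x. Place and heading vary
- blue_mouth (a point): centre of the blue jar's mouth, at rim height (72 mm)
- blue_pivot (a point): axis of the upright post about which the blue cap arm swings, at the top of the arm (85.5 mm above the bench), nothing there is higher
- blue_cap (a point): centre of the top face of the blue screw cap: upright ribbed cylinder 46 mm across, 28 mm tall, graspable all round. Top 121.5 mm above the bench unscrewed, 114.5 mm tight. Under it an aluminium collar (54 mm across, part of the arm) has its top at 85.5 mm: keep fingertips above 87 mm. x axis along the white stripe on top, which points to the post when tight
- blue_swing (a joint): blue cap arm about its post, rad: 0 = cap over the mouth (hard stop), growing counter-clockwise seen from above as the cap goes aside (at most 1.8). At angle s the cap axis is, in the jar frame, at (64 - 64 cos s, -64 sin s) mm. Stays where left; about 1 N at the cap moves it. Starts at 1.25 to 1.65
- blue_twist (a joint): blue cap on its arm, rad: 0 = screwed tight (hard stop), 1.4 = fully unscrewed (hard stop); starts at 1.2 to 1.38. Tightens clockwise seen from above, sinking 5 mm per rad (7 mm in all); friction 0.06 N m, stays where left. Turned below about 0.9 rad too early, its white plug (45 mm across) hits the neck and cannot swing in; screwed down, it cannot swing out
- red_knob: loose red knob, same size as the blue one; stays where it is
- red_jar: the same jar and cap with red cap and band, the same swing arm; its cap stays aside. Origin as for the blue jar
- red_cap (a point): centre of the top face of the red screw cap: upright ribbed cylinder 46 mm across, 28 mm tall, graspable all round. Top 121.5 mm above the bench unscrewed, 114.5 mm tight. Under it an aluminium collar (54 mm across, part of the arm) has its top at 85.5 mm: keep fingertips above 87 mm. x axis along the white stripe on top, which points to the post when tight
- red_swing (a joint): red cap arm about its post, rad: 0 = cap over the mouth (hard stop), growing counter-clockwise seen from above as the cap goes aside (at most 1.8). At angle s the cap axis is, in the jar frame, at (64 - 64 cos s, -64 sin s) mm. Stays where left; about 1 N at the cap moves it. Starts at 1.25 to 1.65
- red_twist (a joint): red cap on its arm, rad: 0 = screwed tight (hard stop), 1.4 = fully unscrewed (hard stop); starts at 1.2 to 1.38. Tightens clockwise seen from above, sinking 5 mm per rad (7 mm in all); friction 0.06 N m, stays where left. Turned below about 0.9 rad too early, its white plug (45 mm across) hits the neck and cannot swing in; screwed down, it cannot swing out
- cleaner: grey bottle with a yellow label and a white cap, 52 mm across, 150 mm tall, loose bystander; origin under its centre
- screwdriver: orange-handled screwdriver lying on the bench, 180 mm long, loose bystander
- brush: brush lying on the bench, 170 mm long, loose bystander
Not all that is in view belongs to the job. What is shaped like the blue_jar but green or yellow is not meant.

How it is judged:
By the outcome, as a careful person would: the job done as asked, in the order asked, and still so for the second after the job is handed in, with the robot touching nothing.
It also fails if it takes over 64 s, if anything falls off the work surface, if the arm or the gripper's body presses on something with over 40 N, if the wrist force passes 120 N, or if a joint passes its speed limit or range.

## Working session

There is one attempt and no reset: what is moved stays moved. The work goes in short steps, Python scripts to look and compute and a tool call to move; the robot and the scene stay as the last step left them, time stands still between calls to the robot, and variables do not carry over. Pictures are saved under pics/ and viewed, at most 10 in all, crops included, and the job is handed in when it is done.

Besides the shell and the picture viewer there is one more tool, called after "Emit:" by a JSON object that holds its "method" and its "body". drive_tool: Moves the arm, as the interface text tells. Its arguments: {"type":"object","properties":{"targets":{"type":"array"}},"required":["targets"]}

```bash
mkdir -p pics; python3 - <<'E'
from plant import arm
import cv2
for n in("top","scene"):
    f=arm.grab_frame(n); cv2.imwrite(f"pics/{n}0.png",f); c=arm.calibration(n); print(n,c)
s=arm.read_state(); print(s)
E
```

```text
top {'intrinsics': array([[348.03206484,   0.        , 262.28792044],
       [  0.        , 348.03206484, 194.08424523],
       [  0.        ,   0.        ,   1.        ]]), 'k1': -0.09836499113105525, 'R': array([[-1.14257778e-02, -9.99934691e-01,  2.55157199e-04],
       [-9.87161960e-01,  1.12391739e-02, -1.59326536e-01],
       [ 1.59313263e-01, -2.07231107e-03, -9.87225906e-01]]), 't': array([0.01344343, 0.42828833, 1.02575774])}
scene {'intrinsics': array([[428.51656601,   0.        , 250.29651488],
       [  0.        , 428.51656601, 195.70312403],
       [  0.        ,   0.        ,   1.        ]]), 'k1': -0.04518523135018347, 'R': array([[-0.82040753,  0.57170274,  0.00935194],
       [ 0.49162126,  0.71365144, -0.49900918],
       [-0.29195894, -0.40479328, -0.86654624]]), 't': array([ 0.33993979, -0.18189254,  1.47621965])}
{'time': 0.1, 'joint_pos': array([-1.24179503,  0.62926676,  0.03846728,  1.51826447, -0.0270213 ,
        0.99630897, -0.01997148]), 'joint_vel': array([-0.00055558, -0.00324892,  0.00033069, -0.0044629 ,  0.00076252,
        0.00086994, -0.00026735]), 'tau': array([ 3.22611224e-03, -5.64539123e+01,  1.23047847e+00, -1.93975693e+01,
        1.12875571e-02,  5.41680231e-03,  1.76857760e-06]), 'eef_pos': array([0.24976791, 0.59948701, 0.23047408]), 'ee_rot': array([-6.16070428e-01, -3.08026092e+00,  2.66707839e-03]), 'wrist_force': array([-0.03850809,  0.24171154, -0.75276803]), 'wrist_torque': array([-0.04721996, -0.06154629,  0.06602227]), 'gripper_force': 0.0, 'finger_gap': 1.0012314484652036}
```

View pics/top0.png

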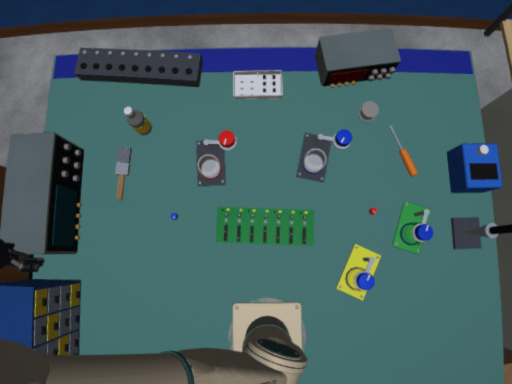

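View pics/scene0.png

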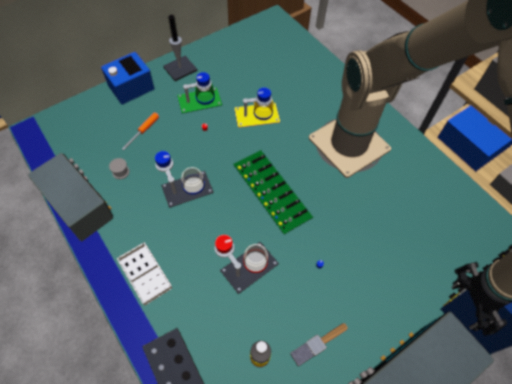

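The top view shows several candidates. There are blue caps at (344,137) on a steel plate, (425,232) on a green plate and (366,281) on a yellow plate. A red cap is at (227,139), also on steel. The steel-plate one fits, since green and yellow are not meant. The blue knob is at (174,216) and the red knob at (373,211). I'll confirm in one enlarged crop.

```bash
python3 - <<'E'
import cv2,numpy as np
t=cv2.imread("pics/top0.png");s=cv2.imread("pics/scene0.png")
def c(i,x,y,w,h,k): return cv2.resize(i[y:y+h,x:x+w],None,fx=k,fy=k,interpolation=cv2.INTER_CUBIC)
a=c(t,292,112,80,80,5);b=c(s,145,140,80,80,5);d=c(t,159,206,32,20,12.5)[:, :400];e=c(s,304,254,32,20,12.5)[:, :400]
cv2.imwrite("pics/crop1.png",cv2.resize(np.vstack([np.hstack([a,b]),np.hstack([d,e])[:200]]),(800,600)))
E
```

```text
(no output)
```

View pics/crop1.png

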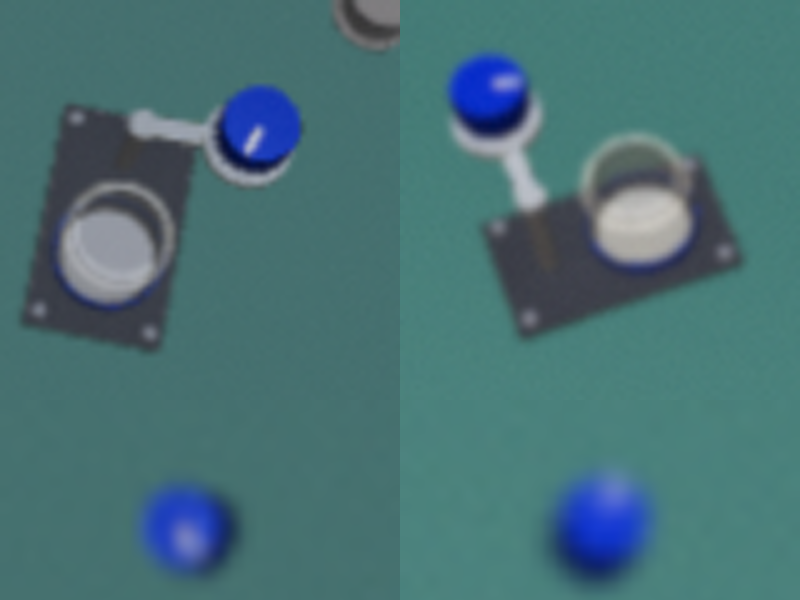

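The crop confirms it: the steel plate, clear jar with blue band, arm and blue cap make the top-view jar at (315,160) with its cap at (344,137) the blue_jar. The knob at (174,216) is blue with a white pointer line.

```bash
cat > h.py <<'E'
import numpy as np,cv2
from scipy.optimize import least_squares
from scipy.spatial.transform import Rotation as Ro
from plant import arm
C={n:arm.calibration(n) for n in("top","scene")}
def proj(n,X):
    c=C[n]; p=np.asarray(X)@c["R"].T+c["t"]; q=p[...,:2]/p[...,2:]
    q=q*(1+c["k1"]*(q**2).sum(-1,keepdims=True)); K=c["intrinsics"]
    return q*K[0,0]+K[:2,2]
def tri(obs): # [(cam,px)]
    f=lambda X:np.concatenate([proj(n,X)-p for n,p in obs])
    r=least_squares(f,[.6,0,.05]); return r.x,r.fun
def blue(img,box):
    x,y,w,h=box; c=img[y:y+h,x:x+w].astype(float)
    wt=np.clip(c[...,0]-1.6*c[...,1]-20,0,60)
    yy,xx=np.mgrid[y:y+h,x:x+w]; return np.array([(wt*xx).sum(),(wt*yy).sum()])/wt.sum()
def pose(s=None):
    s=s or arm.read_state(); M=Ro.from_rotvec(s["ee_rot"]).as_matrix(); return s["eef_pos"],M,s
def rel(target): # shift to target in tool axes, 25mm units
    p,M,_=pose(); return M.T@(np.asarray(target)-p)/.025
E
python3 - <<'E'
from h import *
t=cv2.imread("pics/top0.png");s=cv2.imread("pics/scene0.png")
k=[("top",blue(t,(164,206,20,20))),("scene",blue(s,(310,254,20,20)))]
print("knob",k,*tri(k))
L=lambda x,y,z:np.array([x,y,z])/1e3
loc=[L(97,45,6),L(-53,45,6),L(-53,-45,6),L(64,0,85.5),L(0,0,72),L(97,45,6),L(97,-45,6),L(-53,45,6),L(-53,-45,6),L(64,0,85.5),L(0,0,72)]
px=[(68,104),(22,323),(158,350),(143,122),(117,240)]; T=[(292+a/5,112+b/5) for a,b in px]
px=[(522,340),(485,222),(743,265),(700,153),(530,192),(636,190)]; S=[(145+(a-400)/5,140+b/5) for a,b in px]
def w(p,l):
    c,q=np.cos(p[2]),np.sin(p[2]); return np.array([p[0]+c*l[0]-q*l[1],p[1]+q*l[0]+c*l[1],l[2]])
f=lambda p:np.concatenate([proj("top" if i<5 else "scene",w(p,l))-(T+S)[i] for i,l in enumerate(loc)])
r=least_squares(f,[.7,-.1,-.1],loss="soft_l1"); print("jar",r.x,r.fun.reshape(-1,2).round(1).tolist())
kc=[("top",(344.2,137.2)),("scene",(163,157.0))]; print("cap",*tri(kc))
p=r.x; cs=[("top",(344.2,137.2)),("scene",(163,156.5))]
g=lambda a:np.concatenate([proj(n,w(p,L(64-64*np.cos(a[0]),-64*np.sin(a[0]),121)))-q for n,q in cs])
a=least_squares(g,[1.4]);print("swing",a.x,a.fun,w(p,L(64-64*np.cos(a.x[0]),-64*np.sin(a.x[0]),121)),"post",w(p,L(64,0,85)))
P,M,_=pose();print(P,M.round(3))
E
```

```text
knob [('top', array([173.19787842, 215.26336189])), ('scene', array([319.56345679, 263.78888889]))] [0.36855185 0.28605429 0.01091675] [-0.06184041  0.06001732 -0.08043938 -0.00859643]
jar [ 0.5297505  -0.15146931 -0.22639297] [[-1.4, -0.6], [-1.3, -0.1], [-0.6, 0.4], [-0.7, 0.3], [-0.1, -1.9], [-0.4, -1.2], [-1.0, -0.4], [0.6, -1.4], [0.1, -1.0], [0.1, 0.2], [-0.5, -3.5]]
cap [ 0.58006338 -0.23113396  0.11364152] [-0.2946912   0.28112384 -0.39091287 -0.17061462]
swing [1.59239766] [-0.59513138 -0.20612736 -0.09468885 -0.63271252] [ 0.57910213 -0.22849762  0.121     ] post [ 0.59211737 -0.16583501  0.085     ]
[0.24976791 0.59948701 0.23047408] [[-0.923  0.385 -0.001]
 [ 0.385  0.923 -0.002]
 [-0.    -0.002 -1.   ]]
```

Emit:
{"method": "drive_tool", "body": {"targets": [{"x": -0.9, "y": -0.95}, {"x": -0.9, "y": -0.95}, {"x": -0.9, "y": -0.95}, {"x": -0.9, "y": -0.95}, {"x": -0.9, "y": -0.95}, {"x": -0.9, "y": -0.95, "gripper": 0.0}, {"x": -0.9, "y": -0.95, "gripper": 0.0}, {"x": -0.9, "y": -0.95, "gripper": 0.0}]}}

```text
$.targets[0]: bad value
```

Emit:
{"method": "drive_tool", "body": {"targets": [{"x": -0.9, "y": -0.95, "z": 0.8, "gripper": 0.0}, {"x": -0.9, "y": -0.95, "z": 0.9, "gripper": 0.0}, {"x": -0.2, "y": -0.25, "z": 0.9, "gripper": 0.0}, {"z": 0.9, "gripper": 0.0}, {"z": 0.9, "gripper": 0.0}, {"z": 0.9, "gripper": 0.0}, {"gripper": 0.0}, {"gripper": 0.0}]}}

```text
$.targets[0]: bad value
```

```bash
python3 - <<'E'
from h import *
p,M,s=pose();print(p,M.round(3),s["finger_gap"],s["joint_pos"],s["time"]);print(rel([.3685,.286,.005]))
E
```

```text
[0.24976791 0.59948701 0.23047408] [[-0.923  0.385 -0.001]
 [ 0.385  0.923 -0.002]
 [-0.    -0.002 -1.   ]] 1.0012314484652036 [-1.24179503  0.62926676  0.03846728  1.51826447 -0.0270213   0.99630897
 -0.01997148] 0.1
[-9.20682019 -9.73254399  9.03592891]
```

Emit:
{"method": "drive_tool", "body": {"targets": [{"x": -0.9, "y": -0.95, "z": 0, "ax": 0, "ay": 0, "az": 0, "gripper": 1}, {"x": -0.9, "y": -0.95, "z": 0, "ax": 0, "ay": 0, "az": 0, "gripper": 1}, {"x": -0.9, "y": -0.95, "z": 0, "ax": 0, "ay": 0, "az": 0, "gripper": 0}, {"x": -0.9, "y": -0.95, "z": 0, "ax": 0, "ay": 0, "az": 0, "gripper": 0}, {"x": -0.9, "y": -0.95, "z": 0, "ax": 0, "ay": 0, "az": 0, "gripper": 0}, {"x": -0.9, "y": -0.95, "z": 0, "ax": 0, "ay": 0, "az": 0, "gripper": 0}, {"x": -0.9, "y": -0.95, "z": 0, "ax": 0, "ay": 0, "az": 0, "gripper": 0}, {"x": -0.9, "y": -0.95, "z": 0, "ax": 0, "ay": 0, "az": 0, "gripper": 0}]}}

```text
time: 0.9
eef_pos: [0.3432, 0.3539, 0.2311]
ee_rot: [-0.616, -3.08, 0.001]
wrist_force: [1.2, 0.4, -0.3]
finger_gap: 0.498
gripper_force: 0.0
```

Emit:
{"method": "drive_tool", "body": {"targets": [{"x": -0.9, "y": -0.95, "z": 0.5, "ax": 0, "ay": 0, "az": 0, "gripper": 0}, {"x": -0.9, "y": -0.95, "z": 0.8, "ax": 0, "ay": 0, "az": 0, "gripper": 0}, {"x": -0.2, "y": -0.23, "z": 0.9, "ax": 0, "ay": 0, "az": 0, "gripper": 0}, {"x": 0, "y": 0, "z": 1, "ax": 0, "ay": 0, "az": 0, "gripper": 0}, {"x": 0, "y": 0, "z": 1, "ax": 0, "ay": 0, "az": 0, "gripper": 0}, {"x": 0, "y": 0, "z": 1, "ax": 0, "ay": 0, "az": 0, "gripper": 0}, {"x": 0, "y": 0, "z": 0.8, "ax": 0, "ay": 0, "az": 0, "gripper": 0}, {"x": 0, "y": 0, "z": 0, "ax": 0, "ay": 0, "az": 0, "gripper": 0}]}}

```text
time: 1.7
eef_pos: [0.3672, 0.2858, 0.0791]
ee_rot: [-0.616, -3.077, 0.007]
wrist_force: [-0.2, -0.2, 0.4]
finger_gap: 0.496
gripper_force: 0.0
```

```bash
python3 - <<'E'
from h import *
p,M,s=pose();print(p,s["finger_gap"],s["joint_pos"],s["time"]);print(rel([.3685,.286,.005]))
t=arm.grab_frame("top");print(blue(t,(160,200,28,30)))
cv2.imwrite("pics/a.png",np.hstack([cv2.resize(t[170:260,120:210],(500,500)) ,cv2.resize(arm.grab_frame("scene")[230:300,285:355],(500,500))])[:,:][::1])
i=cv2.imread("pics/a.png");cv2.imwrite("pics/a.png",cv2.resize(i,(800,400)))
E
```

```text
[0.36721294 0.28577266 0.07914772] 0.49555261785156407 [-0.73913191  0.63485361  0.02563881  2.14670335 -0.04292279  0.3658454
  0.49764624] 1.7
[-0.05141544  0.04222465  2.96562314]
[nan nan]h.py:16: RuntimeWarning: invalid value encountered in divide
  yy,xx=np.mgrid[y:y+h,x:x+w]; return np.array([(wt*xx).sum(),(wt*yy).sum()])/wt.sum()
```

View pics/a.png

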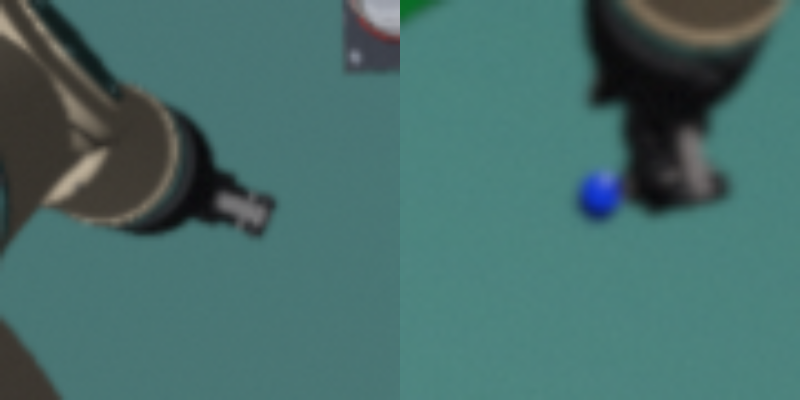

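The scene crop shows the knob at (320,264), still untouched, with the open fingers above it. I'm descending.

Emit:
{"method": "drive_tool", "body": {"targets": [{"x": -0.05, "y": 0.04, "z": 0.6, "ax": 0, "ay": 0, "az": 0, "gripper": 0}, {"x": 0, "y": 0, "z": 0.6, "ax": 0, "ay": 0, "az": 0, "gripper": 0}, {"x": 0, "y": 0, "z": 0.6, "ax": 0, "ay": 0, "az": 0, "gripper": 0}, {"x": 0, "y": 0, "z": 0.5, "ax": 0, "ay": 0, "az": 0, "gripper": 0}, {"x": 0, "y": 0, "z": 0.4, "ax": 0, "ay": 0, "az": 0, "gripper": 0}, {"x": 0, "y": 0, "z": 0.25, "ax": 0, "ay": 0, "az": 0, "gripper": 0}, {"x": 0, "y": 0, "z": 0, "ax": 0, "ay": 0, "az": 0, "gripper": 0}, {"x": 0, "y": 0, "z": 0, "ax": 0, "ay": 0, "az": 0, "gripper": 0}]}}

```text
time: 2.6
eef_pos: [0.3709, 0.2868, 0.0115]
ee_rot: [0.617, 3.08, -0.003]
wrist_force: [-0.5, -0.1, -0.5]
finger_gap: 0.5
gripper_force: 0.0
```

Emit:
{"method": "drive_tool", "body": {"targets": [{"x": 0.08, "y": -0.06, "z": 0.2, "ax": 0, "ay": 0, "az": 0, "gripper": 0}, {"x": 0, "y": 0, "z": 0.06, "ax": 0, "ay": 0, "az": 0, "gripper": 0}, {"x": 0, "y": 0, "z": 0, "ax": 0, "ay": 0, "az": 0, "gripper": 0}, {"x": 0, "y": 0, "z": 0, "ax": 0, "ay": 0, "az": 0, "gripper": -1}, {"x": 0, "y": 0, "z": 0, "ax": 0, "ay": 0, "az": 0, "gripper": -1}, {"x": 0, "y": 0, "z": 0, "ax": 0, "ay": 0, "az": 0, "gripper": -1}, {"x": 0, "y": 0, "z": 0, "ax": 0, "ay": 0, "az": 0, "gripper": -1}, {"x": 0, "y": 0, "z": 0, "ax": 0, "ay": 0, "az": 0, "gripper": -1}]}}

```text
time: 3.4
eef_pos: [0.368, 0.2861, 0.0047]
ee_rot: [0.616, 3.08, -0.004]
wrist_force: [-0.8, -0.1, 6.0]
finger_gap: 0.209
gripper_force: 58.5
```

Emit:
{"method": "drive_tool", "body": {"targets": [{"x": 0, "y": 0, "z": -0.4, "ax": 0, "ay": 0, "az": 0, "gripper": -1}, {"x": 0, "y": 0, "z": -0.9, "ax": 0, "ay": 0, "az": 0, "gripper": -1}, {"x": 0, "y": 0, "z": -0.9, "ax": 0, "ay": 0, "az": 0, "gripper": -1}, {"x": 0, "y": 0, "z": -0.9, "ax": 0, "ay": 0, "az": 0, "gripper": -1}, {"x": 0, "y": 0, "z": -0.9, "ax": 0, "ay": 0, "az": 0, "gripper": -1}, {"x": 0, "y": 0, "z": -0.9, "ax": 0, "ay": 0, "az": 0, "gripper": -1}, {"x": 0, "y": 0, "z": -0.9, "ax": 0, "ay": 0, "az": 0, "gripper": -1}, {"x": 0, "y": 0, "z": -0.9, "ax": 0, "ay": 0, "az": 0, "gripper": -1}]}}

```text
time: 4.2
eef_pos: [0.3674, 0.2862, 0.1732]
ee_rot: [-0.615, -3.08, 0.005]
wrist_force: [-0.7, 0.8, -1.0]
finger_gap: 0.207
gripper_force: 58.8
```

```bash
python3 - <<'E'
from h import *
p,M,s=pose();print(p,M.round(2),s["finger_gap"],s["gripper_force"],s["joint_pos"],s["time"]);print(rel([.5297,-.1515,.18]))
t=arm.grab_frame("scene");c=proj("scene",p).astype(int);print(c)
cv2.imwrite("pics/b.png",cv2.resize(t[c[1]-50:c[1]+50,c[0]-50:c[0]+50],(500,500),interpolation=2))
E
```

```text
[0.36740736 0.28616369 0.17318937] [[-0.92  0.38 -0.  ]
 [ 0.38  0.92 -0.  ]
 [-0.   -0.   -1.  ]] 0.2069600793651334 58.80890740372706 [-0.3568735   0.50112744 -0.51759063  2.06591785  0.39328047  0.67254457
  0.04186019] 4.2
[-12.72074505 -13.66838177  -0.23164273]
[329 240]
```

View pics/b.png

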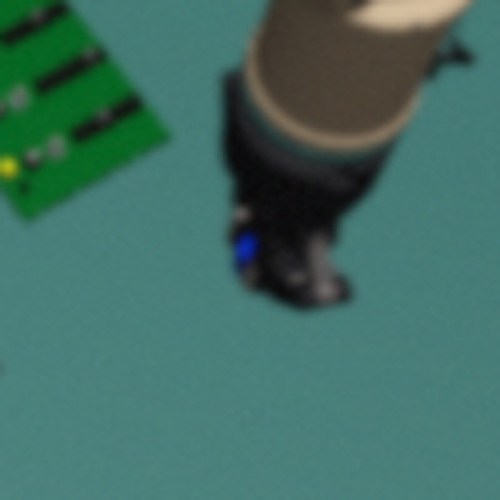

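Emit:
{"method": "drive_tool", "body": {"targets": [{"x": -0.4, "y": -0.43, "z": -0.1, "ax": 0, "ay": 0, "az": 0, "gripper": -1}, {"x": -0.9, "y": -0.97, "z": -0.1, "ax": 0, "ay": 0, "az": 0, "gripper": -1}, {"x": -0.9, "y": -0.97, "z": 0, "ax": 0, "ay": 0, "az": 0, "gripper": -1}, {"x": -0.9, "y": -0.97, "z": 0, "ax": 0, "ay": 0, "az": 0, "gripper": -1}, {"x": -0.9, "y": -0.97, "z": 0, "ax": 0, "ay": 0, "az": 0, "gripper": -1}, {"x": -0.9, "y": -0.97, "z": 0, "ax": 0, "ay": 0, "az": 0, "gripper": -1}, {"x": -0.9, "y": -0.97, "z": 0, "ax": 0, "ay": 0, "az": 0, "gripper": -1}, {"x": -0.9, "y": -0.97, "z": 0, "ax": 0, "ay": 0, "az": 0, "gripper": -1}]}}

```text
time: 5.05
eef_pos: [0.453, 0.054, 0.1775]
ee_rot: [-0.616, -3.08, 0.005]
wrist_force: [1.1, 0.2, -0.2]
finger_gap: 0.207
gripper_force: 58.8
```

Emit:
{"method": "drive_tool", "body": {"targets": [{"x": -0.9, "y": -0.97, "z": 0, "ax": 0, "ay": 0, "az": 0, "gripper": -1}, {"x": -0.9, "y": -0.97, "z": 0, "ax": 0, "ay": 0, "az": 0, "gripper": -1}, {"x": -0.9, "y": -0.97, "z": 0, "ax": 0, "ay": 0, "az": 0, "gripper": -1}, {"x": -0.9, "y": -0.97, "z": 0, "ax": 0, "ay": 0, "az": 0, "gripper": -1}, {"x": -0.9, "y": -0.97, "z": 0, "ax": 0, "ay": 0, "az": 0, "gripper": -1}, {"x": -0.9, "y": -0.97, "z": 0, "ax": 0, "ay": 0, "az": 0, "gripper": -1}, {"x": -0.6, "y": -0.65, "z": 0, "ax": 0, "ay": 0, "az": 0, "gripper": -1}, {"x": 0, "y": 0, "z": 0, "ax": 0, "ay": 0, "az": 0, "gripper": -1}]}}

```text
time: 5.85
eef_pos: [0.5294, -0.1557, 0.1776]
ee_rot: [0.625, 3.079, -0.007]
wrist_force: [0.3, -0.1, -1.1]
finger_gap: 0.209
gripper_force: 58.8
```

```bash
python3 - <<'E'
from h import *
p,M,s=pose();print(p,M.round(2),s["finger_gap"],s["gripper_force"],s["joint_pos"],s["time"]);print(rel([.5297,-.1515,.08]))
# refit jar with half-pixel corrections: bolts/rim from the saved top and scene pictures
L=lambda x,y,z:np.array([x,y,z])/1e3
loc=[L(97,45,6),L(-53,45,6),L(-53,-45,6),L(64,0,85.5),L(97,45,6),L(97,-45,6),L(-53,45,6),L(-53,-45,6),L(64,0,85.5)]
T=[(291.6+a/5,111.6+b/5) for a,b in[(68,104),(22,323),(158,350),(143,122)]]
S=[(144.6+(a-400)/5,139.6+b/5) for a,b in[(522,340),(485,222),(743,265),(700,153),(530,192)]]
def w(p,l):
    c,q=np.cos(p[2]),np.sin(p[2]); return np.array([p[0]+c*l[0]-q*l[1],p[1]+q*l[0]+c*l[1],l[2]])
f=lambda p:np.concatenate([proj("top" if i<4 else "scene",w(p,l))-(T+S)[i] for i,l in enumerate(loc)])
r=least_squares(f,[.53,-.15,-.2]);print(r.x,r.fun.round(1))
th=np.linspace(0,6.28,80);cv2.imwrite
for n in C:
    i=cv2.imread(f"pics/{n}0.png");i=cv2.resize(i,None,fx=5,fy=5,interpolation=2)
    for R,z in((26,72),(30,72),(34,6)):
        q=proj(n,np.array([w(r.x,L(R*np.cos(a),R*np.sin(a),z)) for a in th]));cv2.polylines(i,[np.int32(q*5+2)],True,(0,255,255))
    c=np.int32(proj(n,w(r.x,L(20,-20,60)))*5);v=i[c[1]-250:c[1]+250,c[0]-200:c[0]+200];A=v if n=="top" else np.hstack([A,v])
cv2.imwrite("pics/c.png",A)
E
```

```text
[ 0.52944579 -0.15573934  0.17756938] [[-0.92  0.39 -0.  ]
 [ 0.39  0.92 -0.  ]
 [-0.   -0.   -1.  ]] 0.20945669307167541 58.80559075099882 [ 0.58052868  0.60415965 -0.53347897  1.8414319   0.41697978  0.80888975
  1.00158198] 5.85
[0.06056242 0.17660638 3.9020066 ]
[ 0.5310125  -0.15208391 -0.23044151] [-0.7 -0.6 -0.8 -0.2 -0.1  0.5 -0.   0.3 -0.6 -0.8 -1.  -0.1  0.5 -0.9
  0.1 -0.5  0.1  0.6]
```

View pics/c.png

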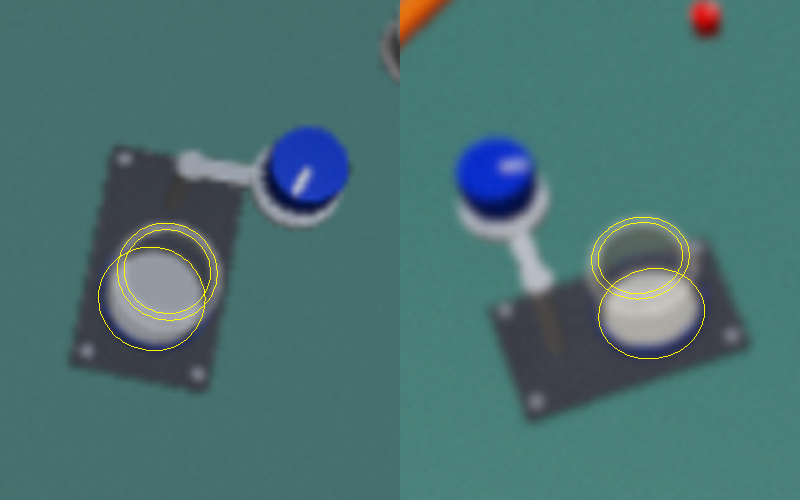

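The overlay agrees with the rim and base in both views to about 1 px. I'm lowering to just above the rim.

Emit:
{"method": "drive_tool", "body": {"targets": [{"x": 0.02, "y": 0.14, "z": 0.5, "ax": 0, "ay": 0, "az": 0, "gripper": -1}, {"x": 0, "y": 0, "z": 0.8, "ax": 0, "ay": 0, "az": 0, "gripper": -1}, {"x": 0, "y": 0, "z": 0.8, "ax": 0, "ay": 0, "az": 0, "gripper": -1}, {"x": 0, "y": 0, "z": 0.8, "ax": 0, "ay": 0, "az": 0, "gripper": -1}, {"x": 0, "y": 0, "z": 0.6, "ax": 0, "ay": 0, "az": 0, "gripper": -1}, {"x": 0, "y": 0, "z": 0.35, "ax": 0, "ay": 0, "az": 0, "gripper": -1}, {"x": 0, "y": 0, "z": 0, "ax": 0, "ay": 0, "az": 0, "gripper": -1}, {"x": 0, "y": 0, "z": 0, "ax": 0, "ay": 0, "az": 0, "gripper": -1}]}}

```text
time: 6.65
eef_pos: [0.5302, -0.1476, 0.0817]
ee_rot: [-0.614, -3.081, 0.004]
wrist_force: [0.4, -0.8, -0.3]
finger_gap: 0.207
gripper_force: 58.8
```

Emit:
{"method": "drive_tool", "body": {"targets": [{"x": -0.09, "y": -0.22, "z": 0.05, "ax": 0, "ay": 0, "az": 0, "gripper": -1}, {"x": 0, "y": 0, "z": 0, "ax": 0, "ay": 0, "az": 0, "gripper": -1}, {"x": 0, "y": 0, "z": 0, "ax": 0, "ay": 0, "az": 0, "gripper": -1}, {"x": 0, "y": 0, "z": 0, "ax": 0, "ay": 0, "az": 0, "gripper": -1}, {"x": 0, "y": 0, "z": 0, "ax": 0, "ay": 0, "az": 0, "gripper": -1}, {"x": 0, "y": 0, "z": 0, "ax": 0, "ay": 0, "az": 0, "gripper": -1}, {"x": 0, "y": 0, "z": 0, "ax": 0, "ay": 0, "az": 0, "gripper": -1}, {"x": 0, "y": 0, "z": 0, "ax": 0, "ay": 0, "az": 0, "gripper": -1}]}}

```text
time: 7.45
eef_pos: [0.53, -0.1544, 0.0802]
ee_rot: [-0.616, -3.08, 0.005]
wrist_force: [-0.6, -0.9, -0.3]
finger_gap: 0.208
gripper_force: 58.8
```

Centred over the mouth. I'll release the knob, then rise.

Emit:
{"method": "drive_tool", "body": {"targets": [{"x": 0, "y": 0, "z": 0, "ax": 0, "ay": 0, "az": 0, "gripper": -0.2}, {"x": 0, "y": 0, "z": 0, "ax": 0, "ay": 0, "az": 0, "gripper": -0.2}, {"x": 0, "y": 0, "z": 0, "ax": 0, "ay": 0, "az": 0, "gripper": -0.2}, {"x": 0, "y": 0, "z": 0, "ax": 0, "ay": 0, "az": 0, "gripper": -0.2}, {"x": 0, "y": 0, "z": -1, "ax": 0, "ay": 0, "az": 0, "gripper": -0.2}, {"x": 0, "y": 0, "z": -1, "ax": 0, "ay": 0, "az": 0, "gripper": -0.2}, {"x": 0, "y": 0, "z": -1, "ax": 0, "ay": 0, "az": 0, "gripper": 0.3}, {"x": 0, "y": 0, "z": -1, "ax": 0, "ay": 0, "az": 0, "gripper": 1}]}}

```text
time: 8.25
eef_pos: [0.5299, -0.1541, 0.1811]
ee_rot: [-0.616, -3.08, 0.005]
wrist_force: [1.0, -0.4, 0.2]
finger_gap: 0.727
gripper_force: 0.0
```

```bash
python3 - <<'E'
from h import *
p,M,s=pose();print(p,M.round(2),s["finger_gap"],s["joint_pos"])
t=arm.grab_frame("top");u=arm.grab_frame("scene")
cv2.imwrite("pics/d.png",np.hstack([cv2.resize(t[112:192,282:362],(400,400),interpolation=2),cv2.resize(u[140:220,145:225],(400,400),interpolation=2)]))
E
```

```text
[ 0.52994895 -0.15406559  0.18113116] [[-0.92  0.38 -0.  ]
 [ 0.38  0.92 -0.  ]
 [-0.   -0.   -1.  ]] 0.727325989826553 [ 0.58434546  0.60125648 -0.54294423  1.83712167  0.41577186  0.81872685
  1.00563108]
```

View pics/d.png

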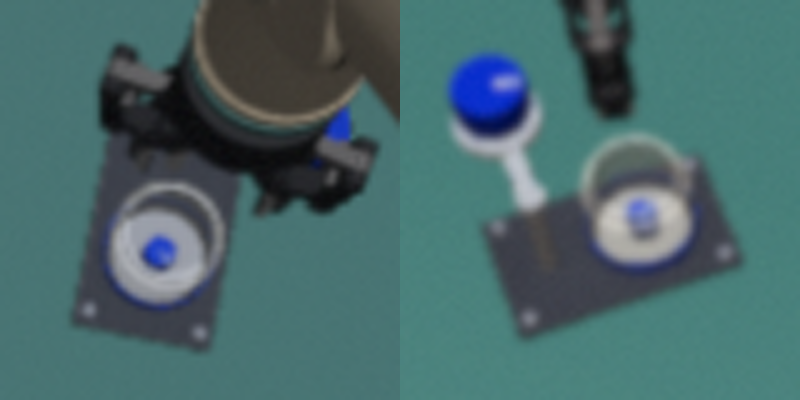

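The knob rests in the middle of the jar floor, at about (314,162) in the top view and (193,183) in the scene view. The cap has not moved. Next I'm moving to the cap.

Emit:
{"method": "drive_tool", "body": {"targets": [{"x": -0.75, "y": -0.5, "z": 0, "ax": 0, "ay": 0, "az": 0, "gripper": 1}, {"x": -0.75, "y": -0.5, "z": 0, "ax": 0, "ay": 0, "az": 0, "gripper": 1}, {"x": -0.75, "y": -0.5, "z": 0, "ax": 0, "ay": 0, "az": 0, "gripper": 1}, {"x": -0.75, "y": -0.5, "z": 0, "ax": 0, "ay": 0, "az": 0, "gripper": 1}, {"x": 0, "y": 0, "z": 0, "ax": 0, "ay": 0, "az": 0, "gripper": 1}, {"x": 0, "y": 0, "z": 0.6, "ax": 0, "ay": 0, "az": 0, "gripper": 1}, {"x": 0, "y": 0, "z": 0.3, "ax": 0, "ay": 0, "az": 0, "gripper": 1}, {"x": 0, "y": 0, "z": 0, "ax": 0, "ay": 0, "az": 0, "gripper": 1}]}}

```text
time: 9.15
eef_pos: [0.5783, -0.2279, 0.1557]
ee_rot: [-0.613, -3.076, 0.004]
wrist_force: [0.2, -0.1, 0.2]
finger_gap: 1.004
gripper_force: 0.0
```

```bash
python3 - <<'E'
from h import *
p,M,s=pose();print(p,s["joint_pos"][6]);print(rel([.5803,-.2293,.097]))
E
```

```text
[ 0.5782583  -0.22788134  0.15566954] 1.1160742622660518
[-0.10716176 -0.01378606  2.34640138]
```

Emit:
{"method": "drive_tool", "body": {"targets": [{"x": -0.1, "y": -0.01, "z": 0.5, "ax": 0, "ay": 0, "az": 0, "gripper": 1}, {"x": 0, "y": 0, "z": 0.6, "ax": 0, "ay": 0, "az": 0, "gripper": 1}, {"x": 0, "y": 0, "z": 0.6, "ax": 0, "ay": 0, "az": 0, "gripper": 1}, {"x": 0, "y": 0, "z": 0.4, "ax": 0, "ay": 0, "az": 0, "gripper": 1}, {"x": 0, "y": 0, "z": 0.24, "ax": 0, "ay": 0, "az": 0, "gripper": 1}, {"x": 0, "y": 0, "z": 0, "ax": 0, "ay": 0, "az": 0, "gripper": 1}, {"x": 0, "y": 0, "z": 0, "ax": 0, "ay": 0, "az": 0, "gripper": 1}, {"x": 0, "y": 0, "z": 0, "ax": 0, "ay": 0, "az": 0, "gripper": 1}]}}

```text
time: 9.95
eef_pos: [0.5828, -0.2307, 0.1]
ee_rot: [0.616, 3.08, -0.005]
wrist_force: [1.4, -0.9, 0.1]
finger_gap: 0.998
gripper_force: 0.0
```

Emit:
{"method": "drive_tool", "body": {"targets": [{"x": 0.11, "y": 0, "z": 0.1, "ax": 0, "ay": 0, "az": 0, "gripper": 1}, {"x": 0, "y": 0, "z": 0, "ax": 0, "ay": 0, "az": 0, "gripper": 0.4}, {"x": 0, "y": 0, "z": 0, "ax": 0, "ay": 0, "az": 0, "gripper": 0.2}, {"x": 0, "y": 0, "z": 0, "ax": 0, "ay": 0, "az": 0, "gripper": -1}, {"x": 0, "y": 0, "z": 0, "ax": 0, "ay": 0, "az": 0, "gripper": -1}, {"x": 0, "y": 0, "z": 0, "ax": 0, "ay": 0, "az": 0, "gripper": -1}, {"x": 0, "y": 0, "z": 0, "ax": 0, "ay": 0, "az": 0, "gripper": -1}, {"x": 0, "y": 0, "z": 0, "ax": 0, "ay": 0, "az": 0, "gripper": -1}]}}

```text
time: 10.75
eef_pos: [0.58, -0.2296, 0.0973]
ee_rot: [0.616, 3.08, -0.005]
wrist_force: [-0.8, -0.4, 5.0]
finger_gap: 0.516
gripper_force: 61.1
```

```bash
python3 - <<'E'
from h import *
p,M,s=pose();print(p,M.round(3),s["joint_pos"],s["wrist_force"],s["finger_gap"])
# arc plan: per-row tool shifts for az=7.5deg/row cw about post
post=np.array([.5933,-.1666]); yaw=-.2304
d=p[:2]-post; s0=np.arctan2(d[1],d[0])-np.pi-yaw; s0=s0%(2*np.pi); print("r",np.hypot(*d),"s",s0)
E
```

```text
[ 0.58001271 -0.22963038  0.09730468] [[-0.923  0.385 -0.   ]
 [ 0.385  0.923 -0.003]
 [-0.001 -0.003 -1.   ]] [ 0.61509315  0.7963483  -0.47767394  1.6986437   0.49676201  0.76931226
  1.07252712] [-0.75735191 -0.38932354  4.98557821] 0.5158702721080529
r 0.0644156855315177 s 1.5934305916379206
```

```bash
python3 - <<'E'
from h import *
p,M,s=pose();v=M.T@(np.array([.5933,-.1666,p[2]])-p)
for a in(4,5,6):
    R=Ro.from_rotvec([0,0,np.radians(a)]).as_matrix(); print(a,(v-R@v)/.025)
E
```

```text
4 [ 0.17776628 -0.02726567  0.        ]
5 [ 2.22471393e-01 -3.21380114e-02  2.16840434e-18]
6 [ 2.67254729e-01 -3.62294005e-02 -1.08420217e-18]
```

Emit:
{"method": "drive_tool", "body": {"targets": [{"x": 0.222, "y": -0.032, "z": 0, "ax": 0, "ay": 0, "az": 5, "gripper": -1}, {"x": 0.222, "y": -0.032, "z": 0, "ax": 0, "ay": 0, "az": 5, "gripper": -1}, {"x": 0.222, "y": -0.032, "z": 0, "ax": 0, "ay": 0, "az": 5, "gripper": -1}, {"x": 0.222, "y": -0.032, "z": 0, "ax": 0, "ay": 0, "az": 5, "gripper": -1}, {"x": 0, "y": 0, "z": 0, "ax": 0, "ay": 0, "az": 0, "gripper": -1}, {"x": 0, "y": 0, "z": 0, "ax": 0, "ay": 0, "az": 0, "gripper": -1}, {"x": 0, "y": 0, "z": 0, "ax": 0, "ay": 0, "az": 0, "gripper": -1}, {"x": 0, "y": 0, "z": 0, "ax": 0, "ay": 0, "az": 0, "gripper": -1}]}}

```text
time: 11.55
eef_pos: [0.5597, -0.2214, 0.0973]
ee_rot: [1.139, 2.927, -0.004]
wrist_force: [-0.6, -0.2, 6.3]
finger_gap: 0.515
gripper_force: 61.1
```

```bash
cat > st.py <<'E'
from h import *
p,M,s=pose();post=np.array([.5933,-.1666]);d=p[:2]-post
print("p",p,"j7",s["joint_pos"][6],"F",s["wrist_force"].round(1),"T",s["wrist_torque"].round(2),"gap",s["finger_gap"],"t",s["time"])
print("r",np.hypot(*d),"s",np.degrees((np.arctan2(d[1],d[0])-np.pi+.2304+1)%(2*np.pi)-1),"toolyaw y-axis",np.degrees(np.arctan2(M[1,1],M[0,1])),"tilt",M[:2,2].round(3))
E
python3 st.py
```

```text
p [ 0.55967195 -0.22140163  0.09726155] j7 0.7863574202735464 F [-0.6 -0.2  6.3] T [ 0.03  0.1  -0.04] gap 0.515294095028406 t 11.55
r 0.06429669030481774 s 71.66632298124608 toolyaw y-axis 47.48050148305369 tilt [ 0.    -0.003]
```

Swing tracks well with low force, so I'm continuing.

Emit:
{"method": "drive_tool", "body": {"targets": [{"x": 0.222, "y": -0.032, "z": 0, "ax": 0, "ay": 0, "az": 5, "gripper": -1}, {"x": 0.222, "y": -0.032, "z": 0, "ax": 0, "ay": 0, "az": 5, "gripper": -1}, {"x": 0.222, "y": -0.032, "z": 0, "ax": 0, "ay": 0, "az": 5, "gripper": -1}, {"x": 0.222, "y": -0.032, "z": 0, "ax": 0, "ay": 0, "az": 5, "gripper": -1}, {"x": 0.222, "y": -0.032, "z": 0, "ax": 0, "ay": 0, "az": 5, "gripper": -1}, {"x": 0.222, "y": -0.032, "z": 0, "ax": 0, "ay": 0, "az": 5, "gripper": -1}, {"x": 0.222, "y": -0.032, "z": 0, "ax": 0, "ay": 0, "az": 5, "gripper": -1}, {"x": 0.222, "y": -0.032, "z": 0, "ax": 0, "ay": 0, "az": 5, "gripper": -1}]}}

```text
time: 12.35
eef_pos: [0.5329, -0.1874, 0.0972]
ee_rot: [2.074, 2.355, -0.003]
wrist_force: [0.7, -1.6, 5.5]
finger_gap: 0.517
gripper_force: 61.1
```

Emit:
{"method": "drive_tool", "body": {"targets": [{"x": 0.222, "y": -0.032, "z": 0, "ax": 0, "ay": 0, "az": 5, "gripper": -1}, {"x": 0.222, "y": -0.032, "z": 0, "ax": 0, "ay": 0, "az": 5, "gripper": -1}, {"x": 0.222, "y": -0.032, "z": 0, "ax": 0, "ay": 0, "az": 5, "gripper": -1}, {"x": 0.222, "y": -0.032, "z": 0, "ax": 0, "ay": 0, "az": 5, "gripper": -1}, {"x": 0, "y": 0, "z": 0, "ax": 0, "ay": 0, "az": 0, "gripper": -1}, {"x": 0, "y": 0, "z": 0, "ax": 0, "ay": 0, "az": 0, "gripper": -1}, {"x": 0, "y": 0, "z": 0, "ax": 0, "ay": 0, "az": 0, "gripper": -1}, {"x": 0, "y": 0, "z": 0, "ax": 0, "ay": 0, "az": 0, "gripper": -1}]}}

```text
time: 13.15
eef_pos: [0.5297, -0.1647, 0.0972]
ee_rot: [2.448, 1.964, -0.002]
wrist_force: [-0.0, -0.9, 7.6]
finger_gap: 0.516
gripper_force: 61.3
```

```bash
python3 st.py
```

```text
p [ 0.52969982 -0.16468694  0.09722575] j7 -0.06289474670896707 F [-0.  -0.9  7.6] T [-0.06  0.   -0.06] gap 0.5161888938695605 t 13.15
r 0.06362894195906171 s 11.478038387139076 toolyaw y-axis -12.513027373100547 tilt [ 0.001 -0.003]
```

Emit:
{"method": "drive_tool", "body": {"targets": [{"x": 0.134, "y": -0.02, "z": 0, "ax": 0, "ay": 0, "az": 3, "gripper": -1}, {"x": 0.134, "y": -0.02, "z": 0, "ax": 0, "ay": 0, "az": 3, "gripper": -1}, {"x": 0.134, "y": -0.02, "z": 0, "ax": 0, "ay": 0, "az": 3, "gripper": -1}, {"x": 0.09, "y": -0.01, "z": 0, "ax": 0, "ay": 0, "az": 2, "gripper": -1}, {"x": 0, "y": 0, "z": 0, "ax": 0, "ay": 0, "az": 0, "gripper": -1}, {"x": 0, "y": 0, "z": 0, "ax": 0, "ay": 0, "az": 0, "gripper": -1}, {"x": 0, "y": 0, "z": 0, "ax": 0, "ay": 0, "az": 0, "gripper": -1}, {"x": 0, "y": 0, "z": 0, "ax": 0, "ay": 0, "az": 0, "gripper": -1}]}}

```text
time: 13.95
eef_pos: [0.5314, -0.1528, 0.0972]
ee_rot: [2.625, 1.72, -0.002]
wrist_force: [0.1, -1.3, 8.5]
finger_gap: 0.521
gripper_force: 61.4
```

```bash
python3 st.py
```

```text
p [ 0.53138589 -0.15276941  0.09718842] j7 -0.21524324951078364 F [ 0.1 -1.3  8.5] T [-0.18  0.04 -0.08] gap 0.5209285548982446 t 13.95
r 0.06344007353430635 s 0.6087488797604307 toolyaw y-axis -23.536908677626506 tilt [ 0.    -0.003]
```

Emit:
{"method": "drive_tool", "body": {"targets": [{"x": 0.04, "y": 0, "z": 0, "ax": 0, "ay": 0, "az": 0.5, "gripper": -1}, {"x": 0.04, "y": 0, "z": 0, "ax": 0, "ay": 0, "az": 0.5, "gripper": -1}, {"x": 0.04, "y": 0, "z": 0, "ax": 0, "ay": 0, "az": 0, "gripper": -1}, {"x": 0, "y": 0, "z": 0, "ax": 0, "ay": 0, "az": 0, "gripper": -1}, {"x": 0, "y": 0, "z": 0, "ax": 0, "ay": 0, "az": 0, "gripper": -1}, {"x": 0, "y": 0, "z": 0, "ax": 0, "ay": 0, "az": 0, "gripper": -1}, {"x": 0, "y": 0, "z": 0, "ax": 0, "ay": 0, "az": 0, "gripper": -1}, {"x": 0, "y": 0, "z": 0, "ax": 0, "ay": 0, "az": 0, "gripper": -1}]}}

```text
time: 14.75
eef_pos: [0.532, -0.1509, 0.0972]
ee_rot: [2.641, 1.696, -0.004]
wrist_force: [-1.1, -1.7, 9.0]
finger_gap: 0.519
gripper_force: 61.5
```

```bash
python3 st.py
```

```text
p [ 0.53195497 -0.15088492  0.09719652] j7 -0.23186516699611628 F [-1.1 -1.7  9. ] T [-0.51  0.36 -0.11] gap 0.5187114150429348 t 14.75
r 0.06332594904040374 s -1.167810546335552 toolyaw y-axis -24.57831776801198 tilt [-0.001 -0.004]
```

Emit:
{"method": "drive_tool", "body": {"targets": [{"x": 0.04, "y": 0, "z": 0, "ax": 0, "ay": 0, "az": 0, "gripper": -1}, {"x": 0.04, "y": 0, "z": 0, "ax": 0, "ay": 0, "az": 0, "gripper": -1}, {"x": 0, "y": 0, "z": 0, "ax": 0, "ay": 0, "az": 0, "gripper": -1}, {"x": 0, "y": 0, "z": 0, "ax": 0, "ay": 0, "az": 0, "gripper": -1}, {"x": 0, "y": 0, "z": 0, "ax": 0, "ay": 0, "az": 0, "gripper": -1}, {"x": 0, "y": 0, "z": 0, "ax": 0, "ay": 0, "az": 0, "gripper": -1}, {"x": 0, "y": 0, "z": 0, "ax": 0, "ay": 0, "az": 0, "gripper": -1}, {"x": 0, "y": 0, "z": 0, "ax": 0, "ay": 0, "az": 0, "gripper": -1}]}}

```text
time: 15.55
eef_pos: [0.5322, -0.1503, 0.0972]
ee_rot: [2.641, 1.695, -0.007]
wrist_force: [-2.7, -5.0, 9.5]
finger_gap: 0.519
gripper_force: 61.5
```

```bash
python3 st.py
```

```text
p [ 0.53220727 -0.15034314  0.09718646] j7 -0.2348298814181379 F [-2.7 -5.   9.5] T [-1.05  0.54 -0.06] gap 0.5190931979672372 t 15.55
r 0.06321872478451893 s -1.7002258993113222 toolyaw y-axis -24.620984314100998 tilt [-0.002 -0.005]
```

The swing is against its stop: the side force is rising and motion has stalled. Next is the clockwise twist, sinking with the thread.

Emit:
{"method": "drive_tool", "body": {"targets": [{"x": 0, "y": 0, "z": 0.02, "ax": 0, "ay": 0, "az": 6, "gripper": -1}, {"x": 0, "y": 0, "z": 0.02, "ax": 0, "ay": 0, "az": 6, "gripper": -1}, {"x": 0, "y": 0, "z": 0.02, "ax": 0, "ay": 0, "az": 6, "gripper": -1}, {"x": 0, "y": 0, "z": 0.02, "ax": 0, "ay": 0, "az": 6, "gripper": -1}, {"x": 0, "y": 0, "z": 0.02, "ax": 0, "ay": 0, "az": 6, "gripper": -1}, {"x": 0, "y": 0, "z": 0.02, "ax": 0, "ay": 0, "az": 6, "gripper": -1}, {"x": 0, "y": 0, "z": 0, "ax": 0, "ay": 0, "az": 0, "gripper": -1}, {"x": 0, "y": 0, "z": 0, "ax": 0, "ay": 0, "az": 0, "gripper": -1}]}}

```text
time: 16.35
eef_pos: [0.5332, -0.1512, 0.0941]
ee_rot: [3.032, 0.794, -0.002]
wrist_force: [-1.1, -6.4, 6.1]
finger_gap: 0.516
gripper_force: 61.2
```

```bash
python3 st.py
```

```text
p [ 0.53316217 -0.15123404  0.09411729] j7 -0.6645957636048025 F [-1.1 -6.4  6.1] T [-1.48  0.13 -0.06] gap 0.516139241044147 t 16.35
r 0.06206988786109257 s -1.1321664955779707 toolyaw y-axis -60.636929326795496 tilt [ 0.001 -0.007]
```

Emit:
{"method": "drive_tool", "body": {"targets": [{"x": 0, "y": 0, "z": 0.02, "ax": 0, "ay": 0, "az": 6, "gripper": -1}, {"x": 0, "y": 0, "z": 0.02, "ax": 0, "ay": 0, "az": 6, "gripper": -1}, {"x": 0, "y": 0, "z": 0.02, "ax": 0, "ay": 0, "az": 6, "gripper": -1}, {"x": 0, "y": 0, "z": 0.02, "ax": 0, "ay": 0, "az": 6, "gripper": -1}, {"x": 0, "y": 0, "z": 0.02, "ax": 0, "ay": 0, "az": 6, "gripper": -1}, {"x": 0, "y": 0, "z": 0.02, "ax": 0, "ay": 0, "az": 5, "gripper": -1}, {"x": 0, "y": 0, "z": 0, "ax": 0, "ay": 0, "az": 0, "gripper": -1}, {"x": 0, "y": 0, "z": 0, "ax": 0, "ay": 0, "az": 0, "gripper": -1}]}}

```text
time: 17.15
eef_pos: [0.5333, -0.1524, 0.0911]
ee_rot: [3.129, -0.155, 0.003]
wrist_force: [-0.9, -7.0, 4.9]
finger_gap: 0.513
gripper_force: 61.2
```

```bash
python3 st.py
```

```text
p [ 0.53325621 -0.15243791  0.0911135 ] j7 -1.0818841090028062 F [-0.9 -7.   4.9] T [-1.96  0.19 -0.11] gap 0.5130426195739096 t 17.15
r 0.06169133833797412 s -0.0704390366645196 toolyaw y-axis -95.66442840484414 tilt [ 0.001 -0.009]
```

Emit:
{"method": "drive_tool", "body": {"targets": [{"x": 0, "y": 0, "z": 0.01, "ax": 0, "ay": 0, "az": 3, "gripper": -1}, {"x": 0, "y": 0, "z": 0.01, "ax": 0, "ay": 0, "az": 3, "gripper": -1}, {"x": 0, "y": 0, "z": 0.01, "ax": 0, "ay": 0, "az": 3, "gripper": -1}, {"x": 0, "y": 0, "z": 0, "ax": 0, "ay": 0, "az": 3, "gripper": -1}, {"x": 0, "y": 0, "z": 0, "ax": 0, "ay": 0, "az": 0, "gripper": -1}, {"x": 0, "y": 0, "z": 0, "ax": 0, "ay": 0, "az": 0, "gripper": -1}, {"x": 0, "y": 0, "z": 0, "ax": 0, "ay": 0, "az": 0, "gripper": -1}, {"x": 0, "y": 0, "z": 0, "ax": 0, "ay": 0, "az": 0, "gripper": -1}]}}

```text
time: 17.95
eef_pos: [0.5363, -0.1536, 0.0911]
ee_rot: [3.094, -0.474, 0.014]
wrist_force: [3.7, -9.9, 3.3]
finger_gap: 0.518
gripper_force: 60.9
```

```bash
python3 st.py
```

```text
p [ 0.53631953 -0.15357768  0.0911037 ] j7 -1.2248132932884517 F [ 3.7 -9.9  3.3] T [-2.34 -0.87  0.92] gap 0.5177360575453829 t 17.95
r 0.05844959114308481 s 0.3276509792975956 toolyaw y-axis -107.43909254595431 tilt [ 0.007 -0.012]
```

Twist torque jumped to 0.9 N m, so the hard stop is reached. I'm releasing and backing off upward.

Emit:
{"method": "drive_tool", "body": {"targets": [{"x": 0, "y": 0, "z": 0, "ax": 0, "ay": 0, "az": 0, "gripper": 1}, {"x": 0, "y": 0, "z": 0, "ax": 0, "ay": 0, "az": 0, "gripper": 1}, {"x": 0, "y": 0, "z": 0, "ax": 0, "ay": 0, "az": 0, "gripper": 1}, {"x": 0, "y": 0, "z": 0, "ax": 0, "ay": 0, "az": 0, "gripper": 1}, {"x": 0, "y": 0, "z": 0, "ax": 0, "ay": 0, "az": 0, "gripper": 1}, {"x": 0, "y": 0, "z": -0.8, "ax": 0, "ay": 0, "az": 0, "gripper": 1}, {"x": 0, "y": 0, "z": -1, "ax": 0, "ay": 0, "az": 0, "gripper": 1}, {"x": 0, "y": 0, "z": -1, "ax": 0, "ay": 0, "az": 0, "gripper": 1}]}}

```text
time: 18.75
eef_pos: [0.5322, -0.1472, 0.1604]
ee_rot: [3.102, -0.48, -0.003]
wrist_force: [-0.3, 0.1, 0.5]
finger_gap: 0.998
gripper_force: 0.0
```

Emit:
{"method": "drive_tool", "body": {"targets": [{"x": 0, "y": 0, "z": -1, "ax": 0, "ay": 0, "az": 0, "gripper": 1}, {"x": 0, "y": 0, "z": -1, "ax": 0, "ay": 0, "az": 0, "gripper": 1}, {"x": 0, "y": 0, "z": -1, "ax": 0, "ay": 0, "az": 0, "gripper": 1}, {"x": 0, "y": 0, "z": -1, "ax": 0, "ay": 0, "az": 0, "gripper": 1}, {"x": 0, "y": 0, "z": 0, "ax": 0, "ay": 0, "az": 0, "gripper": 1}, {"x": 0, "y": 0, "z": 0, "ax": 0, "ay": 0, "az": 0, "gripper": 1}, {"x": 0, "y": 0, "z": 0, "ax": 0, "ay": 0, "az": 0, "gripper": 1}, {"x": 0, "y": 0, "z": 0, "ax": 0, "ay": 0, "az": 0, "gripper": 1}]}}

```text
time: 19.55
eef_pos: [0.5321, -0.1468, 0.2588]
ee_rot: [3.102, -0.481, -0.004]
wrist_force: [-0.6, 0.3, 0.0]
finger_gap: 0.999
gripper_force: 0.0
```

```bash
python3 st.py; python3 - <<'E'
from h import *
t=arm.grab_frame("top");u=arm.grab_frame("scene");cv2.imwrite("pics/t9.png",t)
a=cv2.resize(t[112:192,282:362],(400,400),interpolation=2);b=cv2.resize(u[140:220,145:225],(400,400),interpolation=2)
for i,n,o in((a,"top",(282,112)),(b,"scene",(145,140))):
    for q in((.531,-.152,.1145),(.5933,-.1666,.0855)): cv2.circle(i,tuple(int(x) for x in (proj(n,np.array(q))-o)*5+2),3,(0,255,255),-1)
cv2.imwrite("pics/e.png",np.hstack([a,b]))
E
```

```text
p [ 0.53212309 -0.1468287   0.25878552] j7 -1.3607691740845649 F [-0.6  0.3  0. ] T [ 0.04 -0.01 -0.06] gap 0.9986459336394778 t 19.55
r 0.0642924425540733 s -4.708974114662713 toolyaw y-axis -107.61288148911457 tilt [-0.003 -0.002]
```

View pics/e.png

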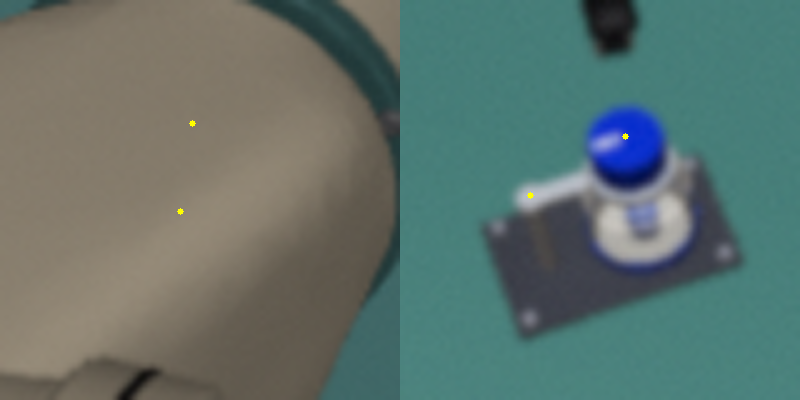

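The cap sits over the mouth at scene (190,167), with the knob visible inside and the stripe pointing towards the post. I'll check the stripe angle numerically.

```bash
python3 - <<'E'
from h import *
u=np.mean([arm.grab_frame("scene").astype(float) for _ in range(4)],0)
def inv(px,z):
    return least_squares(lambda q:proj("scene",np.array([q[0],q[1],z]))-px,[.53,-.15]).x
sub=u[158:180,178:204]; yy,xx=np.mgrid[158:180,178:204]
for z in(.1145,):
    c=np.array([.531,-.152])
    P=np.array([[inv((x,y),z) for x in range(178,204)] for y in range(158,180)])
    r=np.hypot(*(P-c).transpose(2,0,1)); w=np.where(r<.020,np.clip(sub[...,2]-60,0,None),0)
    print(np.percentile(sub[...,2][r<.02],[10,50,90,99]))
    m=(w[...,None]*P).sum((0,1))/w.sum()
    d=P-m; cov=np.einsum('ij,ijk,ijl',w,d,d)/w.sum(); e,v=np.linalg.eigh(cov)
    # cap centre from blue top: bright blue
    b=np.where(r<.03,(sub[...,0]>140)*1.,0); cc=(b[...,None]*P).sum((0,1))/b.sum()
    print("stripe",m,"centre",cc,"dir deg",np.degrees(np.arctan2(*(m-cc)[::-1])),np.degrees(np.arctan2(*(m-c)[::-1])),"axis",np.degrees(np.arctan2(v[1,1],v[0,1])),e**.5,"want",np.degrees(-.2304))
E
```

```text
[  9.75  17.    95.65 141.57]
stripe [ 0.54247268 -0.15499875] centre [ 0.53200447 -0.15207281] dir deg -15.616104181516935 -14.648369591907377 axis 173.79778210948876 [0.0027407  0.00421161] want -13.200947599814167
```

```bash
python3 -c "
from plant import arm
print(arm.hand_in())"
```

```text
the job is handed in; nothing more can be done
None
```

The blue knob is in the blue jar, its cap is swung over the mouth and screwed clockwise to the hard stop, and the job is handed in at about 20 s of the 64 s; the robot made no contact with the red parts or anything else on the bench.

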